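# Level the counter rack and hold the spirit level down

### The arm

A 7-joint arm with a two-finger parallel gripper is mounted at the origin on the work surface. World frame = base frame: x ahead of the robot, y to its left, z up, the work surface at z = 0. Lengths are in m, angles in rad, forces in N, time in s.
With the tool pointing down it reaches from about 0.4 to 0.85 m from the base axis. Payload 4.5 kg.
Tool frame: the origin (TCP) lies at the very end of the fingers, on their centre line; the grasp point (between the pads) lies 19 mm behind it; z points along the fingers, y is the line along which they close (so a half turn about z gives the same grasp; the last joint's range is limited). The gripper opens to 88 mm and grips with 3 to 60 N. Pads are 18 mm wide; open, the fingers measure 123 mm over their backs; the gripper's body (75 mm by 187 mm) begins 45 mm behind the grasp point.
Start: joints at [1.363, 0.689, -0.195, 1.565, 0.157, 0.902, -0.215], TCP at [0.15, -0.607, 0.239] pointing down, gripper open.
Joint ranges: [-3.01, 3.01], [-0.46, 2.08], [-1.47, 1.51], [0.13, 2.56], [-1, 4.14], [0.04, 2.09], [-2.66, 2.66]. Speed limits (rad/s): [2.57, 2.57, 3.14, 3.14, 3.14, 3.14, 3.14].

### API

Orientations are given as a unit quaternion [x, y, z, w].
In Python, from station import manip, effector, kin, viewer, spotter gives the robot as it stands. Calls block until the motion is done:
- manip.move_ptp(position, orientation): joint-space move of the TCP to a pose.
- manip.servo_line(position, attitude=None, feed=0.15): straight line of the TCP; attitude=None keeps the orientation; feed is the mean speed in m/s.
- manip.move_joints(angles): joint-space move.
- effector.gripper_to(opening, strength=None): finger opening in m; strength is the grip in N (None keeps the last); returns when the fingers have stopped.
- manip.dwell(seconds).
- kin.ik(position, orientation): joint angles nearest the present ones, or None.
- manip.sense(): the state.
- viewer.grab_frame(name): name is "side" or "top" or "wrist"; returns a dict with "image" (420x560x3 uint8, red, green, blue), "fx", "fy", "cx", "cy" (pixels), "world_from_camera" (4x4, takes a point from camera to world coordinates); the wrist camera has in their place "tool_from_camera" (4x4, takes a point from camera to tool coordinates, whose origin is the TCP and whose axes are the flange's). Camera axes: x right, y down, z forward; pixel columns grow to the right and rows downward; lengths in m; the calibration is good to about 2 mm. A picture is of the moment at which its call begins: read the wrist's pose just before it. There is no depth.
A pose or a line that the arm cannot do raises manip.MotionError and nothing moves.
- manip.close_job(): hands the job in; it is judged then, once.
Trained networks look in the newest picture that a camera, given by its name, has taken for a name from the list of things; names that differ only in an ending like _2 or _b are one class to them, and where a whole thing is asked for, a point or a joint stands for the part that bears it (a point fixed in the world has none). Each returns a list of dicts, best first, with "confidence" (0 to 1); they miss things now and then, are a little off and sometimes report something else, mostly with a low value. They report only what shows in the picture. A call takes as long as a camera call. They do not tell look-alikes from the thing itself.
- spotter.find_in(camera, query): "bbox" ([left, top, right, bottom] as shares, 0 to 1, of the picture: columns of its width, rows of its height, round what is visible of it).
The state is a dict: "t": time; "joint_pos": joint angles; "qd": joint speeds; "joint_torque": joint torques, N m; "tcp_pos": TCP position; "ee_rot": TCP orientation; "wrist_force": force on the tool from outside, world axes, zero at the start; "torque": the same for the moment, N m; "finger_gap": finger opening in m; "gripper_force": force on a finger pad.
Only numpy, scipy, OpenCV 4.12 (cv2) and the standard library are available. Lean on these libraries where they do the work, as an engineer would, in place of code of your own. Each camera call takes 0.05 s, during which the arm holds its last target. There are 200 camera calls.

### The job

The slatted rack on the kitchen counter stands low at its knob end. Of the three spirit levels choose the one whose length bridges both seat slats and still fits between the upright lips, lay it there and let go of it, then turn the wing knob of the levelling foot until its bubble sits centred between the two lines. Finish by pressing that level down onto the slats with a light, steady push from above and end the program while still pressing, the bubble centred, touching neither the rack nor its knob; do not knock over or shove the mug, the jar or the salt mill.

Things in the scene. Friction and masses are not known exactly. Their poses are not given: they have to be found in the camera images.
- level_mid: The fitting spirit level: aluminium bar 24 mm wide (x), 125 mm long (y), 36 mm tall (z), black end caps, about 0.16 kg. A bubble vial shows in a 56 mm long window in the middle of its top; the flat top can be pressed anywhere. Lies on the counter at the start. Origin: centre of its underside; y along its length, z up.
- level_short: Look-alike level, only 80 mm long (same 24 mm by 36 mm section): it would drop through the opening between the seat slats. Its origin is the centre of its underside; its y axis runs along its length, z up. 
- level_long: Look-alike level, 160 mm long (same section): too long to go between the lips. Its origin is the centre of its underside; its y axis runs along its length, z up. 
- level_mid_bubble (a joint): Place of the bubble (14 mm long) in the fitting level's vial: m along that level's own +y, 0 = centred, midway between two black lines 9.5 mm either side of the middle. It moves to the higher end, 0.3 m per rad of tilt along the level (18 mm at most), and needs about 1 s to settle after a movement.
- seat (a point): The level's seat: midway between the two seat slats at the height of their upper faces (75 mm over the counter when level; tilts with the deck). y along the rack towards the knob, x across, z square to the deck. Seat slats from 44 to 72 mm either side along y, open between them; on them steel lips (70 mm wide, 11 mm above the slats) with inner faces at y = -68 and +68 mm. The level goes along y.
- knob_grip (a point): Grip point of the black wing knob, on its upright axis, 26 mm above the deck, 162 mm from the seat along the seat's y. Wing: bar 52 mm long (this point's x, turning with it), 14 mm thick (y), 12 to 38 mm above the deck. Clockwise from above raises the knob end 0.018 rad per rad (bubble 5.4 mm per rad). Starts 1.0 to 2.2 rad short of level; stiff (0.12 N m), stays where left.
- rack: The counter rack, fixed to the counter: slatted wooden deck 340 mm long (y) and 180 mm wide (x), side rails at x = -82 and +82 mm flush with the slats, two fixed feet at the -y end, the screwed levelling foot under the knob at the +y end. Origin on the counter under the deck's middle, y towards the knob; the seat lies 35 mm from it towards -y.
- mug: Bystander: white mug, 80 mm wide, 90 mm tall, with a handle; origin at the centre of its underside.
- jar: Bystander: glass storage jar, 68 mm wide, 110 mm tall; origin at the centre of its underside.
- salt_mill: Bystander: dark wooden salt mill, 52 mm wide, 100 mm tall; origin at the centre of its underside.
There are look-alikes about, which are no part of the job. What is shaped like the level_mid but blue is not meant.

How it is judged:
On the way, in this order (a step that is already met when the one before it is completed fails the run):
1. the fitting level lies on both seat slats between the lips, let go of (x of level_mid in the frame of seat between -0.022 and 0.022 m and y of level_mid in the frame of seat between -0.01 and 0.01 m and z of level_mid in the frame of seat between -0.004 and 0.004 m and angle between the z axis of level_mid and the z axis of seat, either way round below 0.05 rad and angle between the y axis of level_mid and the y axis of seat, either way round below 0.2 rad and contact force between the fingers and level_mid below 0.1 N and contact force between level_mid and rack above 0.5 N), for 0.2 s.
2. the rack is level with the level lying on it: bubble centred (x of level_mid in the frame of seat between -0.022 and 0.022 m and y of level_mid in the frame of seat between -0.01 and 0.01 m and z of level_mid in the frame of seat between -0.004 and 0.004 m and angle between the z axis of level_mid and the z axis of seat, either way round below 0.05 rad and angle between the y axis of level_mid and the y axis of seat, either way round below 0.2 rad and angle between seat's own z axis and vertical below 0.008 rad and value of joint level_mid_bubble between -0.003 and 0.003 m), for 0.4 s.
At the end, for the whole second after the job is handed in: The 125 mm level lies on both seat slats (10 mm along, 22 mm across, 4 mm high, 0.2 rad), deck level within 0.009 rad, bubble within 3 mm of centre; the robot still presses it (over 2 N; level on slats 4.5 to 40 N) and touches neither rack nor knob (x of level_mid in the frame of seat between -0.022 and 0.022 m and y of level_mid in the frame of seat between -0.01 and 0.01 m and z of level_mid in the frame of seat between -0.004 and 0.004 m and angle between the z axis of level_mid and the z axis of seat, either way round below 0.05 rad and angle between the y axis of level_mid and the y axis of seat, either way round below 0.2 rad and angle between seat's own z axis and vertical below 0.009 rad and value of joint level_mid_bubble between -0.003 and 0.003 m and contact force between the fingers and level_mid above 2 N and contact force between level_mid and rack between 4.5 and 40 N and contact force between each of the arm, the fingers and rack below 0.5 N and linear speed of level_mid below 0.02 m/s); the arm keeps its last pose, push and grip.
It fails at once if the mug shoved more than 40 mm or tipped over (distance of mug from where it was at the start of the episode above 0.04 m or angle between mug's own z axis and vertical above 0.5 rad).
It fails at once if the jar shoved more than 40 mm or tipped over (distance of jar from where it was at the start of the episode above 0.04 m or angle between jar's own z axis and vertical above 0.5 rad).
It fails at once if the salt mill shoved more than 40 mm or tipped over (distance of salt_mill from where it was at the start of the episode above 0.04 m or angle between salt_mill's own z axis and vertical above 0.5 rad).
It also fails if it takes over 67 s, if anything falls off the work surface, if the arm or the gripper's body presses on something with over 40 N, if the wrist force passes 120 N, or if a joint passes its speed limit or range.

## Working session

There is one attempt and no reset: what is moved stays moved. The work goes in short steps, each a Python script; the robot and the scene stay as the last script left them, time stands still between calls to the robot, and variables do not carry over. Pictures are saved under pics/ and viewed, at most 10 in all, crops included, and the job is handed in when it is done.

```bash
ls; mkdir -p pics; cat > h.py <<'E'
import numpy as np, cv2
from station import manip, effector, kin, viewer, spotter
from scipy.spatial.transform import Rotation as R
def grab(n,name=None):
    s=manip.sense(); f=viewer.grab_frame(n)
    if n=="wrist":
        T=np.eye(4);T[:3,:3]=R.from_quat(s["ee_rot"]).as_matrix();T[:3,3]=s["tcp_pos"]
        f["world_from_camera"]=T@np.array(f["tool_from_camera"])
    if name: cv2.imwrite("pics/"+name+".png",cv2.cvtColor(f["image"],cv2.COLOR_RGB2BGR))
    return f
def ray(f,u,v,z):
    T=np.array(f["world_from_camera"]); d=T[:3,:3]@np.array([(u-f["cx"])/f["fx"],(v-f["cy"])/f["fy"],1]); o=T[:3,3]
    return o+d*(z-o[2])/d[2]
def proj(f,p):
    q=np.linalg.inv(np.array(f["world_from_camera"]))@np.append(p,1)
    return np.array([f["cx"]+f["fx"]*q[0]/q[2],f["cy"]+f["fy"]*q[1]/q[2]])
def down(yaw): # tool z down, tool y axis at world angle yaw
    y=np.array([np.cos(yaw),np.sin(yaw),0]);z=np.array([0,0,-1.]);x=np.cross(y,z)
    return R.from_matrix(np.c_[x,y,z]).as_quat()
E
python3 - <<'E'
from h import *
for c in ("top","side"):
    f=grab(c,c+"0")
    for q in ("level_mid","level_short","level_long","rack","knob_grip","mug","jar","salt_mill"):
        for r in spotter.find_in(c,q):
            b=np.array(r["bbox"])*[560,420,560,420]
            print(c,q,round(r["confidence"],2),b.round(),ray(f,(b[0]+b[2])/2,(b[1]+b[3])/2,0.03).round(3) if c=="top" else "")
s=manip.sense();print(s["ee_rot"],s["t"])
f=grab("top");print(np.array(f["world_from_camera"]).round(3),f["fx"])
E
```

```text
pics
top level_mid 0.96 [411. 124. 449. 160.] [ 0.718 -0.427  0.03 ]
top level_mid 0.6 [351. 177. 396. 192.] [ 0.604 -0.271  0.03 ]
top level_short 0.52 [353. 209. 386. 224.] [ 0.517 -0.258  0.03 ]
top level_short 0.46 [136. 268. 164. 286.] [0.364 0.331 0.03 ]
top level_short 0.31 [164. 181. 185. 195.] [0.602 0.268 0.03 ]
top level_long 0.56 [323. 241. 386. 265.] [ 0.42  -0.214  0.03 ]
top rack 0.56 [163. 158. 294. 234.] [0.579 0.121 0.03 ]
top rack 0.28 [304. 121. 346. 158.] [ 0.73  -0.141  0.03 ]
top knob_grip 0.74 [166. 183. 188. 195.] [0.599 0.261 0.03 ]
top knob_grip 0.27 [361. 122. 391. 151.] [ 0.735 -0.282  0.03 ]
top mug 0.65 [304. 120. 346. 157.] [ 0.732 -0.142  0.03 ]
top jar 0.83 [361. 122. 392. 155.] [ 0.73  -0.283  0.03 ]
side level_mid 0.8 [272. 149. 289. 176.] 
side level_mid 0.72 [276. 176. 300. 204.] 
side level_short 0.74 [307. 185. 316. 208.] 
side level_long 0.63 [324. 195. 344. 228.] 
side rack 0.81 [161. 203. 295. 293.] 
side mug 0.83 [220. 171. 253. 209.] 
side mug 0.71 [256. 305. 276. 348.] 
side jar 0.57 [248. 151. 269. 190.] 
side salt_mill 0.65 [257. 307. 277. 349.] 
[9.92696209e-01 1.20640920e-01 2.02903203e-05 6.36907639e-05] 0.9
[[-1.300e-02 -9.950e-01  9.700e-02  4.010e-01]
 [-1.000e+00  1.300e-02  0.000e+00 -3.500e-02]
 [-1.000e-03 -9.700e-02 -9.950e-01  1.469e+00]
 [ 0.000e+00  0.000e+00  0.000e+00  1.000e+00]] 536.574726053284
```

```bash
python3 - <<'E'
import cv2
a=cv2.imread("pics/top0.png")[105:300,115:465]
cv2.imwrite("pics/c1.png",cv2.resize(a,None,fx=2.28,fy=2.28,interpolation=cv2.INTER_CUBIC))
E
```

```text
(no output)
```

View pics/c1.png

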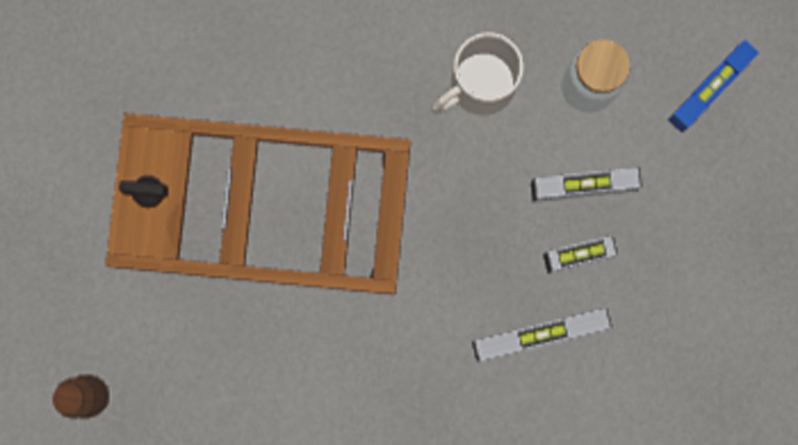

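The top view shows the rack with its black knob on the left, crop (150,190). The three grey levels are at (587,184) at about 125 mm, (581,254) short and (542,335) long. The blue one at (713,85) is not meant. I'll take close looks from the wrist next.

```bash
python3 - <<'E'
from h import *
f=grab("top")
c=lambda u,v,z:ray(f,115+u/2.28,105+v/2.28,z)
P=[c(124,115,.07),c(409,140,.075),c(396,293,.075),c(106,266,.07)]
print(np.round(P,3)); m=np.mean(P,0); d=(P[0]+P[3]-P[1]-P[2])/2; print("rack",m,np.arctan2(d[1],d[0]),np.linalg.norm(d), np.linalg.norm(P[0]-P[3]))
a,b=c(534,189,.036),c(640,179,.036);L=c(587,184,.036);print("lev",L,np.arctan2(*(a-b)[1::-1]),np.linalg.norm(a-b))
print("knob",c(150,190,.1),"mill",c(95,395,0.05))
print(np.array(viewer.grab_frame("wrist")["tool_from_camera"]).round(3))
for yaw in (0,np.pi):
    q=kin.ik([L[0],L[1],.28],down(yaw)); print(yaw,q)
    q=kin.ik([m[0],m[1],.3],down(yaw)); print(yaw,q)
E
```

```text
[[ 0.683  0.273  0.07 ]
 [ 0.649 -0.057  0.075]
 [ 0.472 -0.039  0.075]
 [ 0.508  0.293  0.07 ]]
rack [0.57811391 0.11742896 0.0725    ] 1.464810759580466 0.3329738123825674 0.17644466443148143
lev [ 0.60010099 -0.26691138  0.036     ] 1.6520197105622332 0.12594089769649885
knob [0.59106185 0.23670153 0.1       ] mill [0.36086405 0.308554   0.05      ]
[[-0.    -0.966 -0.259  0.065]
 [ 1.    -0.    -0.001 -0.001]
 [ 0.001 -0.259  0.966 -0.147]
 [ 0.     0.     0.     1.   ]]
0 [ 0.60840432  0.72732977 -0.51225188  1.3991906   0.37212139  1.11132945
  0.03936382]
0 [ 0.08035144  0.62930392 -0.63382453  1.58308898  0.40975336  1.06539039
 -0.66305703]
3.141592653589793 [ 0.14603726  0.72144751  0.39983436  1.42798921 -0.30045555  1.05259081
 -2.53601616]
3.141592653589793 [-0.85229416  0.91523406  1.30398061  1.6323635  -0.90905433  1.32212377
 -2.53854102]
```

```bash
python3 - <<'E'
from h import *
manip.move_ptp([.600,-.267,.22],down(0.081)); manip.dwell(.2)
f=grab("wrist","w1")
for r in spotter.find_in("wrist","level_mid"):
    print(r["confidence"],np.array(r["bbox"])*[560,420,560,420])
manip.move_ptp([.57,.10,.36],down(-.106)); manip.dwell(.2)
f=grab("wrist","w2"); print(manip.sense()["t"])
a=cv2.imread("pics/w1.png");b=cv2.imread("pics/w2.png")
import pickle;pickle.dump(f,open("w2.pkl","wb"))
cv2.imwrite("pics/w12.png",cv2.resize(np.hstack([a,b]),(800,300),interpolation=cv2.INTER_AREA))
E
```

```text
0.83 [270.704 117.39  298.816 242.508]
0.71 [331.8   274.008 420.    371.784]
5.1
```

View pics/w12.png

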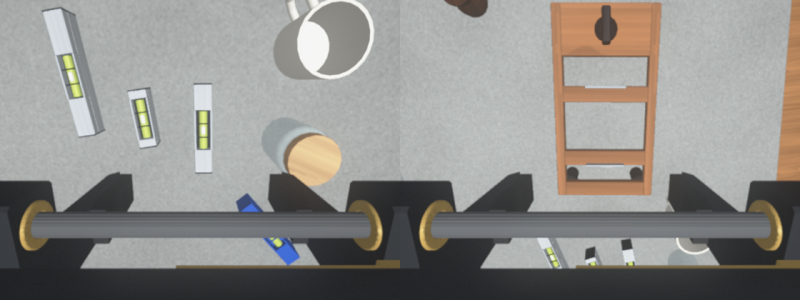

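View pics/w2.png

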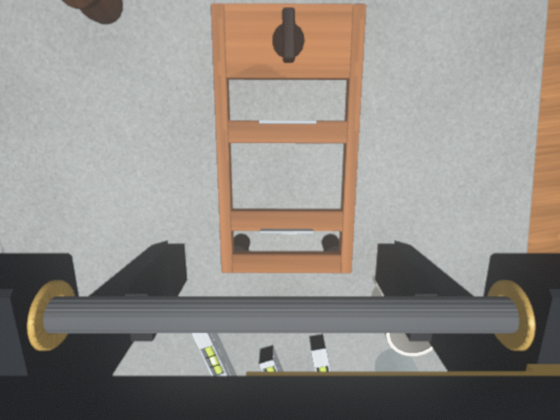

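The wrist view w1 shows the 125 mm level upright at (285,179) full scale, aligned with the tool. In w2 the seat slats are at rows 121-143 and 208-230, the opening at columns 230-348, and the knob at (289,38).

```bash
python3 - <<'E'
from h import *
import pickle;f=pickle.load(open("w2.pkl","rb"))
g=lambda u,v,z:ray(f,u,v,z)
A=(g(228,143,.070)+g(350,143,.070))/2; B=(g(231,208,.073)+g(345.5,208,.073))/2
print("inner edges",A,B,(A+B)/2,np.linalg.norm(A-B),np.arctan2(*(A-B)[1::-1]))
C=(g(222,121,.070)+g(355,121,.070))/2; D=(g(222,230,.074)+g(353,230,.074))/2
print("outer",(g(288,121,.07)+g(288,230,.074))/2, np.linalg.norm(g(288,121,.07)-g(288,230,.074)))
S=(A+B)/2
k=g(289,10,.105);k2=g(289,62,.105);print("knob wing ends",k,k2,np.linalg.norm(k-k2),(k+k2)/2, "base",g(288,40,.075))
print("corners",[g(*p).round(3) for p in ((212,4,.066),(366,4,.066),(222,272,.076),(351,272,.076))])
# level
s=np.array([.600,-.267,.22])
T=np.eye(4);T[:3,:3]=R.from_quat(down(.081)).as_matrix();T[:3,3]=s
f["world_from_camera"]=T@np.array(f["tool_from_camera"])
print("level",ray(f,285,179,.036),ray(f,285,118,.036),ray(f,284.5,242,.036))
f=grab("top"); print(proj(f,S))
E
```

```text
inner edges [0.58198987 0.12771    0.07      ] [0.57237585 0.04405455 0.073     ] [0.57718286 0.08588228 0.0715    ] 0.08425949906287056 1.456374373103349
outer [0.57622044 0.08432988 0.072     ] 0.14142925895180683
knob wing ends [0.59557768 0.2684404  0.105     ] [0.59038754 0.21767729 0.105     ] 0.051027754248105 [0.59298261 0.24305885 0.105     ] base [0.59274036 0.24529172 0.075     ]
corners [array([0.51 , 0.294, 0.066]), array([0.686, 0.275, 0.066]), array([ 0.472, -0.036,  0.076]), array([ 0.649, -0.055,  0.076])]
level [ 0.60217342 -0.26273008  0.036     ] [ 0.5972993  -0.20486984  0.036     ] [ 0.60719753 -0.32851771  0.036     ]
[240.38415461 194.27281289]
```

```bash
cat > place.py <<'E'
from h import *
x,y=.6015,-.2665
effector.gripper_to(.06,20)
manip.move_ptp([x,y,.12],down(.081)); manip.servo_line([x,y,.008],feed=.1)
effector.gripper_to(0.0,25); print("gap",manip.sense()["finger_gap"])
manip.servo_line([x,y,.2],feed=.2)
yaw=1.460
q=(R.from_rotvec(-.029*np.array([np.sin(yaw),-np.cos(yaw),0]))*R.from_quat(down(yaw-np.pi/2))).as_quat()
sx,sy=.576,.085
manip.move_ptp([sx,sy,.2],q); manip.servo_line([sx,sy,.105],feed=.12); manip.dwell(.2)
f=grab("wrist","w3"); s=manip.sense(); b=s["wrist_force"][2]; print("base",s["wrist_force"],s["finger_gap"],s["t"])
E
python3 place.py
```

```text
gap 0.02374415139009513
base [-0.02499551  0.26685421 -1.56106196] 0.023573454165233865 12.875
```

View pics/w3.png

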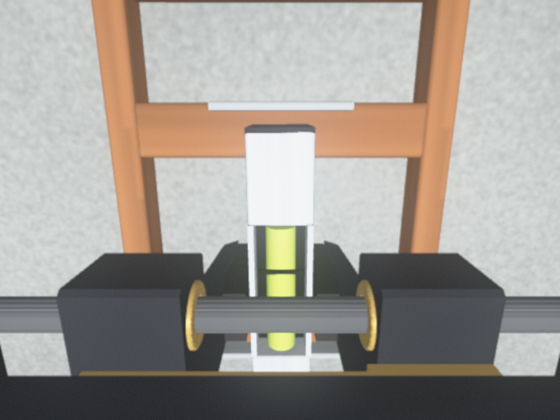

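The level is held straight, with its far end at row ~126 and the +y lip at rows 102-110. I'll compute the y clearance.

```bash
python3 - <<'E'
from h import *
f=grab("wrist")
l=ray(f,281,110,.081); l0=ray(f,281,102,.081); e=ray(f,281,126,.131); w1=ray(f,281,157,.0705)
a,b=ray(f,138,157,.0705),ray(f,423,157,.0705)
ax=np.array([np.cos(1.46),np.sin(1.46),0]); lx=np.array([np.sin(1.46),-np.cos(1.46),0]); S=np.array([.576,.085,0])
for n,p in (("lip",l),("lipback",l0),("levend",e),("slat inner",w1)): print(n,(p-S)@ax)
print("x of slat centre",((a+b)/2-S)@lx, "lip cx",(ray(f,281,106,.081)-S)@lx,"lev end x",(e-S)@lx)
E
```

```text
lip 0.06742851715377658
lipback 0.0710880423137295
levend 0.06317574875401023
slat inner 0.043329569442530524
x of slat centre -0.0013625432179540892 lip cx -0.001163424609739428 lev end x -0.0012729126892906577
```

```bash
python3 - <<'E'
from h import *
x,y=.576,.084
manip.servo_line([x,y,.088],feed=.05); manip.dwell(.15)
b=-1.56
for z in np.arange(.087,.072,-.001):
    manip.servo_line([x,y,z],feed=.03); manip.dwell(.1)
    F=manip.sense()["wrist_force"][2]
    if F-b>2.5: break
print("z",z,F,manip.sense()["t"])
effector.gripper_to(.05,25)
manip.servo_line([x,y,.16],feed=.15)
# move to above/near knob
manip.move_ptp([.593,.243,.20],down(1.46-np.pi/2)); manip.dwell(.3)
f=grab("side","s4"); f=grab("top","t4")
a=cv2.imread("pics/s4.png")[180:320,130:330];b=cv2.imread("pics/t4.png")[140:280,140:340]
cv2.imwrite("pics/st4.png",cv2.resize(np.hstack([a,b]),(800,280),interpolation=cv2.INTER_CUBIC))
for s in (1,):
    for t in np.arange(-np.pi,np.pi,np.pi/4):
        q=kin.ik([.594,.246,.095],down(t)); print(round(t,2),None if q is None else np.round(q,2))
print(manip.sense()["t"])
E
```

```text
z 0.07899999999999999 4.488638394325793 16.7167
-3.14 [ 0.09  1.21 -1.26  1.59  1.2   1.27  1.76]
-2.36 [-0.59  0.91  0.23  1.63 -0.31  0.64 -2.55]
-1.57 [-0.49  0.89  0.04  1.62 -0.05  0.63 -1.99]
-0.79 [-0.38  0.89 -0.15  1.62  0.2   0.65 -1.42]
0.0 [-0.29  0.91 -0.33  1.61  0.41  0.69 -0.82]
0.79 [-0.19  0.94 -0.52  1.6   0.62  0.77 -0.2 ]
1.57 [-0.09  0.99 -0.73  1.6   0.81  0.88  0.43]
2.36 [-0.01  1.05 -0.91  1.59  0.96  1.    1.11]
19.0667
```

View pics/st4.png

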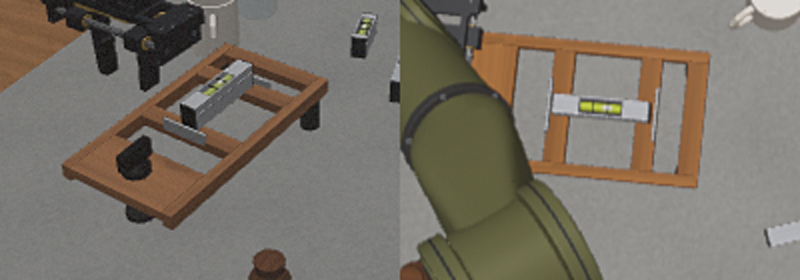

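The side and top pictures show the level lying on both slats between the lips. Next I read the bubble from close above.

```bash
cat > look.py <<'E'
from h import *
import sys
def look(n):
    ax=np.array([np.cos(1.46),np.sin(1.46)])
    p=np.array([.576,.084])-.03*ax
    manip.move_ptp([*p,.19],down(1.46-np.pi/2)); manip.dwell(.1)
    f=grab("wrist",n); 
    c=np.array([.576,.084])
    u,v=proj(f,[*c,.105]); u1,v1=proj(f,[*(c+.04*ax),.105]); u2,v2=proj(f,[*(c-.04*ax),.105])
    u,v,v1,v2=map(int,(u,v,v1,v2)); im=cv2.imread(f"pics/{n}.png")[v1:v2,u-40:u+40]
    cv2.imwrite(f"pics/{n}c.png",cv2.resize(im,None,fx=3.5,fy=3.5,interpolation=cv2.INTER_CUBIC))
    print(u,v1,v,v2,im.shape,manip.sense()["t"])
    # profile along central columns
    g=cv2.imread(f"pics/{n}.png")[v1:v2,u-4:u+5].mean(1).round().astype(int); 
    for i,r in enumerate(g): print(i+v1,*r,end=" | ")
if __name__=="__main__": look(sys.argv[1])
E
python3 look.py b1
```

```text
282 113 173 229 (116, 80, 3) 20.0
113 243 240 238 | 114 243 240 237 | 115 243 241 237 | 116 243 241 238 | 117 243 241 238 | 118 243 241 238 | 119 243 241 238 | 120 243 241 238 | 121 243 241 238 | 122 243 241 238 | 123 243 241 238 | 124 243 241 238 | 125 243 241 238 | 126 243 241 238 | 127 243 241 238 | 128 243 241 238 | 129 243 241 238 | 130 244 241 238 | 131 240 237 233 | 132 211 204 197 | 133 145 141 137 | 134 114 123 118 | 135 123 185 170 | 136 149 239 229 | 137 160 244 238 | 138 161 244 238 | 139 161 243 238 | 140 161 244 238 | 141 160 243 238 | 142 161 243 238 | 143 161 243 238 | 144 160 243 238 | 145 160 244 238 | 146 160 243 238 | 147 160 244 237 | 148 160 244 238 | 149 160 243 238 | 150 160 244 238 | 151 159 244 237 | 152 159 243 238 | 153 158 243 238 | 154 159 243 238 | 155 159 244 238 | 156 159 243 237 | 157 159 244 238 | 158 155 244 236 | 159 134 219 202 | 160 113 145 135 | 161 116 157 145 | 162 144 235 223 | 163 157 244 238 | 164 158 244 238 | 165 158 244 237 | 166 158 243 237 | 167 158 243 237 | 168 157 243 237 | 169 157 244 237 | 170 157 243 237 | 171 157 243 237 | 172 
[... 321 characters left out ...]
90 225 242 239 | 191 233 246 244 | 192 231 245 243 | 193 228 245 243 | 194 222 244 241 | 195 204 243 239 | 196 172 243 237 | 197 155 243 236 | 198 155 243 236 | 199 155 243 236 | 200 155 243 236 | 201 155 243 236 | 202 155 243 236 | 203 154 243 236 | 204 155 243 236 | 205 154 243 236 | 206 154 243 236 | 207 154 243 236 | 208 154 243 236 | 209 154 243 236 | 210 153 242 234 | 211 153 230 218 | 212 152 186 175 | 213 152 154 148 | 214 177 173 167 | 215 230 226 221 | 216 242 239 236 | 217 243 240 237 | 218 243 240 237 | 219 243 240 237 | 220 243 240 237 | 221 243 240 237 | 222 243 240 237 | 223 243 240 237 | 224 243 240 237 | 225 242 240 237 | 226 243 240 237 | 227 243 240 237 | 228 243 240 237 |
```

View pics/b1c.png

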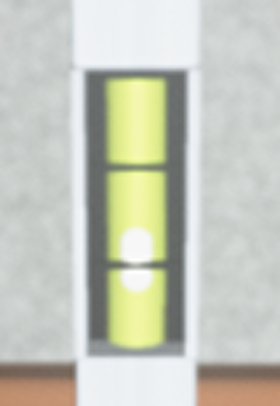

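The bubble centre is at row 187 and the lines at rows 160.5 and 188.5. That puts it 8.5 mm towards -y, so about 1.57 rad clockwise is needed.

```bash
cat > turn.py <<'E'
from h import *
def turn(yaw0,dyaw,z0,x=.594,y=.2453,n=6):
    "clockwise positive dyaw"
    effector.gripper_to(.05,40)
    manip.move_ptp([x,y,.16],down(yaw0)); manip.servo_line([x,y,z0],feed=.1)
    effector.gripper_to(0,40); s=manip.sense(); print("gap",s["finger_gap"],s["wrist_force"])
    for i in range(1,n+1):
        a=dyaw*i/n
        manip.move_ptp([x,y,z0+a*.018*.3],down(yaw0-a))
        s=manip.sense(); print(np.round(s["wrist_force"],1),np.round(s["torque"],2),s["t"])
    manip.dwell(.3)
    effector.gripper_to(.05); manip.servo_line([x,y,.17],feed=.2)
E
python3 - <<'E'
from turn import *
turn(-.10,1.57,.0805)
import look; look.look("b2")
E
```

```text
gap 0.014039233417446428 [0.48032304 0.09244109 0.0506397 ]
[ 1.6 -0.8  0.8] [-0.16 -0.44 -0.02] 22.8917
[ 1.3 -1.9 -0.6] [-0.19 -0.65  0.01] 23.1917
[ 1.8 -1.6 -0.3] [-0.36 -0.74 -0.11] 23.4833
[ 0.4 -2.6 -0.9] [-0.54 -0.86 -0.03] 23.775
[ 2.3 -2.9 -1.9] [-0.66 -0.92 -0.04] 24.0667
[ 3.7 -3.1 -3.3] [-0.74 -1.   -0.09] 24.3583
283 109 170 225 (116, 80, 3) 27.3167
109 243 240 237 | 110 243 240 237 | 111 243 240 237 | 112 243 240 237 | 113 243 240 237 | 114 243 241 238 | 115 243 240 237 | 116 243 240 238 | 117 243 241 238 | 118 243 240 238 | 119 243 240 237 | 120 243 241 238 | 121 243 241 238 | 122 243 241 238 | 123 243 241 238 | 124 243 241 238 | 125 243 241 238 | 126 243 241 238 | 127 243 241 238 | 128 243 241 238 | 129 244 242 239 | 130 239 235 230 | 131 184 177 171 | 132 119 122 117 | 133 113 158 146 | 134 137 227 213 | 135 154 243 234 | 136 159 244 237 | 137 159 243 237 | 138 158 243 237 | 139 158 243 237 | 140 158 243 237 | 141 158 243 237 | 142 158 243 237 | 143 157 243 237 | 144 157 243 237 | 145 157 243 237 | 146 157 243 237 | 147 157 243 237 | 148 156 243 237 | 149 156 243 23
[... 653 characters left out ...]
86 134 229 215 | 187 108 160 147 | 188 101 121 115 | 189 118 183 168 | 190 142 238 226 | 191 151 243 236 | 192 151 243 236 | 193 151 243 236 | 194 151 242 235 | 195 151 243 235 | 196 151 243 235 | 197 151 243 235 | 198 151 243 235 | 199 151 243 235 | 200 151 243 235 | 201 151 243 235 | 202 150 242 235 | 203 150 242 235 | 204 151 242 235 | 205 150 242 235 | 206 150 243 235 | 207 150 243 235 | 208 150 242 235 | 209 150 243 236 | 210 151 240 231 | 211 152 216 203 | 212 152 170 161 | 213 157 156 151 | 214 190 185 179 | 215 231 227 223 | 216 242 239 235 | 217 243 240 237 | 218 242 240 236 | 219 242 239 236 | 220 243 239 236 | 221 242 240 237 | 222 242 240 236 | 223 242 240 237 | 224 242 240 237 |
```

View pics/b2.png

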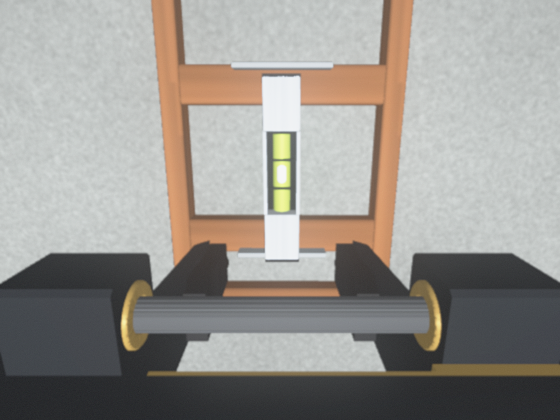

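The bubble is centred: 173.8 against the line midpoint 173.8. Now I press.

```bash
python3 - <<'E'
from h import *
x,y=.576,.084
effector.gripper_to(0,10)
manip.move_ptp([x,y,.15],down(1.46-np.pi/2)); manip.servo_line([x,y,.116],feed=.06); manip.dwell(.2)
b=manip.sense()["wrist_force"][2]
for z in np.arange(.115,.095,-.0005):
    manip.servo_line([x,y,z],feed=.02); manip.dwell(.06)
    F=manip.sense()["wrist_force"][2]-b
    if F>7: break
print(z,F)
for i in range(3):
    manip.dwell(.6); s=manip.sense(); print(s["wrist_force"][2]-b,s["wrist_force"],s["t"])
f=grab("wrist","w5"); f=grab("side","s5")
a=cv2.imread("pics/w5.png");c=cv2.resize(cv2.imread("pics/s5.png")[170:320,130:330],(560,420))
cv2.imwrite("pics/ws5.png",cv2.resize(np.hstack([a,c]),(800,300),interpolation=cv2.INTER_AREA))
E
```

```text
0.1105 9.228562405046214
7.5952811541467495 [-1.87850399 -0.92813643  8.11430741] 33.0583
8.118897131534949 [-2.62033064 -1.0606787   8.63792338] 33.6583
8.340106800674977 [-1.97580838 -0.92491934  8.85913305] 34.2583
```

View pics/ws5.png

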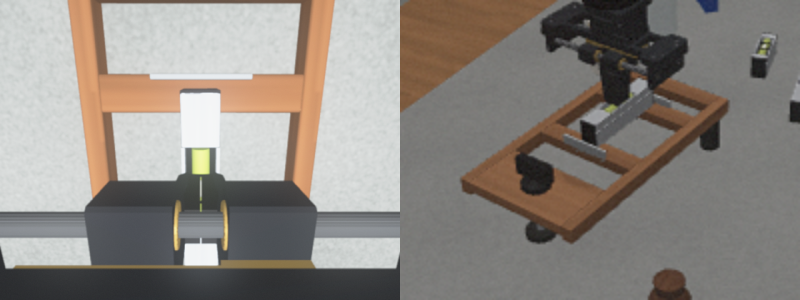

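The pictures show the closed fingers pressing on the middle of the level at about 8 N. The level is seated between the lips and the knob is clear of the gripper.

```bash
python3 -c "
from h import *
print(manip.close_job())"
```

```text
the job is handed in; nothing more can be done
None
```

The job is handed in with the 125 mm level seated between the lips, the bubble read centred before the push, and the closed fingers still pressing it at about 8 N, clear of rack and knob; the verdict was not reported back.

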